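Slide the dice box up to the dice tower

ROBOT

A 6-joint arm with a two-finger parallel gripper is mounted at the origin on the work surface. World frame = base frame: x ahead of the robot, y to its left, z up, the work surface at z = 0. Lengths are in mm, angles in degrees, forces in N, time in s.
With the tool pointing down it reaches from about 350 to 850 mm from the base axis. Payload 8.1 kg.
Tool frame: the origin (TCP) lies midway between the tips of the shut fingers; the grasp point (between the pads) lies 19 mm behind it; z points along the fingers, y is the direction in which the jaws open and shut (so a half turn about z gives the same grasp; the last joint's range is limited). The gripper opens to 85 mm and grips with 20 to 120 N. Pads are 22 mm wide; open, the fingers measure 114 mm over their backs; the gripper's body (76 mm by 85 mm) begins 54 mm behind the grasp point. The pads swing forward as they close: fully open they stand 13 mm farther back than shut.
Start: joints at [-79.951, 7.471, 85.268, -0, 87.261, -4.893], TCP at [154.732, -579.71, 231.292] pointing down, gripper open.
Joint ranges: [-169.43, 169.43], [-51.17, 129.36], [1.28, 143.12], [-76.62, 256.62], [0, 156.53], [-152.29, 152.29]. Speed limits (degrees/s): [136.94, 136.94, 159.86, 180, 180, 180].

INTERFACE

Orientations are given as [roll, pitch, yaw] about the fixed x, y, z axes, in that order (R = Rz(yaw) Ry(pitch) Rx(roll)).
In Python, from bench import telemetry, snapshot, camera_params, job gives the robot as it stands. The module is installed in compiled form; this text tells all that it offers.
- The arm moves only by the shell command python3 -m jog 'ROWS' [FORCE]. ROWS is JSON, a list that holds one entry, the list of rows, each a list of 7 numbers: the shift along the tool's x, y, z in units of 50 mm (1.0 is 50 mm), then the turn, a rotation vector about the tool's x, y, z in units of 2 pi rad (1.0 is 2 pi rad), then the opening, from 0 (shut) to 1 (fully open). In form: [[[dx, dy, dz, rx, ry, rz, claw], ...]]. A call has 1 to 12 rows; each row shifts and turns the commanded pose from where the row before left it, along the tool's axes as they then stand; what a row does not reach is not made up. A row lasts 1/8 s, in which the tool goes at most 62.5 mm and 10.7 degrees, less where a joint would pass 70% of its speed; a pose out of reach is approached as far as the arm can. A call with a number of a shift or a turn outside -1 to 1 is refused whole. A call with a gripper value outside its range is refused whole. The fingers move at their own pace and stop on an object; FORCE is the grip in N (left out, the last holds). Time passes only in rows, so rows that do not move let the fingers close. It gives the time, the measured TCP pose, the force and the opening at its end, in the units of the state.
- telemetry.sense(): the state, without advancing time (a new reading comes with each control period).
- snapshot(name): name is "side" or "top" or "wrist"; returns (picture, depth): 420x560x3 uint8, red, green, blue; 420x560 float32, mm along the optical axis (not along the pixel's ray), 0 where there is no reading.
- camera_params(name): a dict with "K" (3x3 intrinsics, pixels), "extrinsics" (4x4, takes a point from camera to world coordinates). Camera axes: x right, y down, z forward; pixel columns grow to the right and rows downward; lengths in mm; the calibration is good to about 2 mm. A picture is of the moment at which its call begins: read the wrist's pose just before it. camera_params takes no time and is no camera call; for the wrist camera it gives the pose at the moment of the call.
- job.hand_in(): hands the job in, once; it reports no verdict.
The state is a dict: "time": time; "joint_pos": joint angles; "qd": joint speeds; "joint_efforts": joint torques, N m; "tool_pos": TCP position; "tcp_rot": TCP orientation; "ft_force": force on the tool from outside, world axes, zero at the start; "wrist_torque": the same for the moment, N m; "finger_gap": finger opening in mm.
Only numpy, scipy, OpenCV 4.12 (cv2) and the standard library are available. Lean on these libraries where they do the work, as an engineer would, in place of code of your own. Each camera call takes 0.05 s, during which the arm holds its last target. There are 200 camera calls.

TASK

Set up for a roll: gently push the opened-out oak dice box along the shelf until its end sits flush against the foot of the black dice tower, centred under the chute so that the sides of the box line up with the sides of the foot. Only push it with the fingertips or the outside of the fingers: do not grip, lift or tip the box, and leave the dragon, the red die and the two glass counting stones where they are.

Things in the scene. Friction and masses are not known exactly. Their poses are not given: they have to be found in the camera images.
- dicebox: Loose oak dice box opened flat: one rigid shallow tray, 180 mm long (x), 120 mm wide (y), 26 mm high, walls 7 mm thick, two halves lined with green felt (8 mm above the shelf), fixed brass hinges at mid-length. About 0.4 kg; slides flat, stops when no longer pushed. Origin: centre of underside. The +x end goes against the tower; the -x end, away from it, has a flat brass catch.
- box_end (a point): Middle of the outer face of the box's +x end, at shelf level, 90 mm from the box's origin. Axes as the box's.
- tower: Black iron dice tower, fixed. Its front, with the chute mouth, looks along its -x. Foot: solid block 110 mm deep (x), 120 wide (y), 26 high. Above it a hollow body 90 mm square, top 183 mm above the shelf. A steel lip 66 mm wide juts 12 mm in front of the foot, its underside 33 mm above the shelf: the box passes under it. Origin: centre of the foot's underside.
- tower_foot (a point): Middle of the front face of the tower's foot, at shelf level, 55 mm in front of the tower's origin; x points into the tower, away from the box, y along the face. The box is home when box_end lies on this point and the box's x and y axes are parallel to these.
- dragon: Loose pewter dragon miniature on a round base 40 mm across, 68 mm tall, wings 70 mm across; not to be moved. Origin: centre of its underside.
- die: Loose translucent red twenty-sided die, 23 mm high, about 28 mm across; not to be moved. Origin: centre of its underside.
- stone1: Loose smoky glass counting stone, 21 mm across, 8 mm high, lying beside the coaster; not to be moved. Origin: centre of its underside.
- stone2: The second smoky glass counting stone, the same; not to be moved.
- coaster: Cork coaster, fixed, 90 mm across, 5 mm thick. Origin: centre of its underside.
Mind the look-alikes: they are no part of the job. Of the things like the tower, leave any that is pink; of the rest the larger one is meant.

How it is judged (in metres and radians):
At the end, for the whole second after the job is handed in: The box lies flat and still with its end within 6 mm of the front of the tower's foot, within 12 mm of centred on it, and square to it within 0.06 rad (x of box_end in the frame of tower_foot between -0.006 and 0.004 m and y of box_end in the frame of tower_foot between -0.012 and 0.012 m and angle between the x axis of dicebox and the x axis of tower, either way round below 0.06 rad and height (world z) of dicebox below 0.003 m and angle between dicebox's own z axis and vertical below 0.03 rad and linear speed of dicebox below 0.01 m/s); the robot touches nothing.
It fails at once if the box is lifted or tipped: its underside more than 8 mm up, or tilted more than 0.1 rad (height (world z) of dicebox above 0.008 m or angle between dicebox's own z axis and vertical above 0.1 rad).
It fails at once if the box is gripped or pushed hard: more than 42 N between the fingers and the box (contact force between the fingers and dicebox above 42 N).
It fails at once if the dragon is moved more than 10 mm (distance of dragon from where it was at the start of the episode above 0.01 m).
It fails at once if the die is moved more than 10 mm (distance of die from where it was at the start of the episode above 0.01 m).
It fails at once if a glass stone is moved more than 10 mm (distance of any of stone1, stone2 from where it was at the start of the episode above 0.01 m).
It also fails if it takes over 72 s, if anything falls off the work surface, if the arm or the gripper's body presses on something with over 40 N, if the wrist force passes 120 N, or if a joint passes its speed limit or range.

## Working session

There is one attempt and no reset: what is moved stays moved. The work goes in short steps, Python scripts to look and compute and a shell command to move; the robot and the scene stay as the last step left them, time stands still between calls to the robot, and variables do not carry over. Pictures are saved under pics/ and viewed, about 8 in all and at most 12, crops included, and the job is handed in when it is done.

```bash
mkdir -p pics; python3 - <<'E'
from bench import telemetry, snapshot, camera_params
import cv2,numpy as np
print(telemetry.sense())
for n in("top","side"):
    p,d=snapshot(n); cv2.imwrite(f"pics/{n}0.png",p[...,::-1]); np.save(f"pics/{n}0.npy",d); np.save(f"pics/{n}0rgb.npy",p)
    c=camera_params(n); print(n,np.round(c["K"],1).tolist(),np.round(c["extrinsics"],3).tolist())
E
```

```text
{'time': 0.0, 'joint_pos': array([-7.99489494e+01,  7.51594416e+00,  8.53293724e+01, -5.12114061e-04,
        8.72629795e+01, -4.89305025e+00]), 'qd': array([ 0.03945442, -0.02296765,  0.03331952, -0.00019925,  0.01760503,
       -0.03735619]), 'joint_efforts': array([-3.77013748e-04, -5.69403076e+01, -5.00545692e+01, -1.52376383e-04,
        1.53876253e-02, -1.81824544e-05]), 'tool_pos': array([ 154.64631803, -579.14814427,  230.23484167]), 'tcp_rot': array([-1.79892055e+02, -8.72760578e-03,  1.49441176e+01]), 'ft_force': array([0.11481754, 0.55487457, 0.19895757]), 'wrist_torque': array([0.03072949, 0.01173063, 0.05453513]), 'finger_gap': 85.03271469849683}
top [[425.8, 0.0, 278.3], [0.0, 425.8, 209.6], [0.0, 0.0, 1.0]] [[0.027, -0.988, 0.149, 451.927], [-1.0, -0.024, 0.02, -112.011], [-0.016, -0.149, -0.989, 915.446], [0.0, 0.0, 0.0, 1.0]]
side [[453.3, 0.0, 279.1], [0.0, 453.3, 212.6], [0.0, 0.0, 1.0]] [[-0.907, -0.303, 0.292, 322.165], [-0.421, 0.664, -0.618, 499.049], [-0.007, -0.683, -0.73, 759.405], [0.0, 0.0, 0.0, 1.0]]
```

View pics/top0.png

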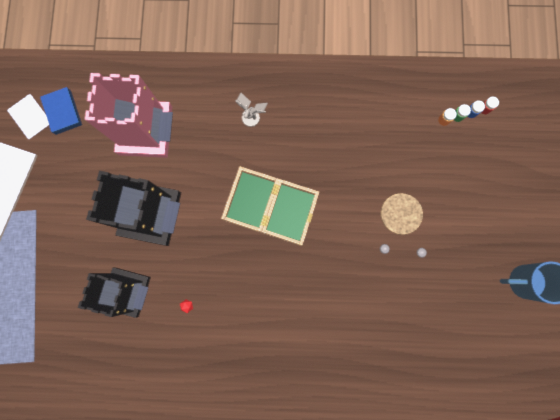

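View pics/side0.png

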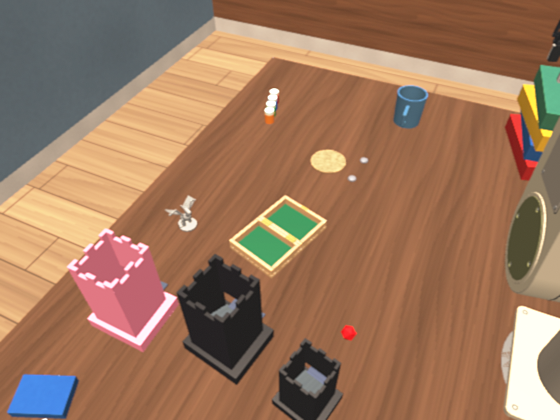

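The top view shows the box at about px (270,206). The target is the larger black tower at (135,208). The dragon is at (250,110), the die at (186,306) and the stones at (385,249) and (422,253). Next I'll measure the box rim and the tower foot from depth and colour.

```bash
cat > h.py <<'E'
import numpy as np,cv2
from bench import snapshot,camera_params
def cloud(n,d,c=None):
    c=c or camera_params(n);K,E=np.array(c["K"]),np.array(c["extrinsics"])
    v,u=np.mgrid[:420,:560]; P=np.stack([(u-K[0,2])/K[0,0]*d,(v-K[1,2])/K[1,1]*d,d],-1)
    return P@E[:3,:3].T+E[:3,3]
def ray(n,uv,z):
    c=camera_params(n);K,E=np.array(c["K"]),np.array(c["extrinsics"])
    r=np.c_[np.atleast_2d(uv),np.ones(len(np.atleast_2d(uv)))]@np.linalg.inv(K).T@E[:3,:3].T
    return (E[:3,3]+r*((z-E[2,3])/r[:,2:]))[:,:2]
def rect(uv_mask,n,z):
    cs,_=cv2.findContours(uv_mask.astype(np.uint8),cv2.RETR_EXTERNAL,cv2.CHAIN_APPROX_NONE)
    k=max(cs,key=cv2.contourArea)[:,0,:].astype(float)
    return cv2.minAreaRect(ray(n,k,z).astype(np.float32))
def box(n="top",im=None):
    p=snapshot(n)[0] if im is None else im
    hsv=cv2.cvtColor(p,cv2.COLOR_RGB2HSV)
    return p,hsv
E
python3 - <<'E'
from h import *
for n in("top","side"):
    d=np.load(f"pics/{n}0.npy");p=np.load(f"pics/{n}0rgb.npy");W=cloud(n,d);z=W[...,2]
    hsv=cv2.cvtColor(p,cv2.COLOR_RGB2HSV)
    print(n,"table z",np.median(z[150:300,200:400]))
    reg=np.zeros(z.shape,bool)
    if n=="top": reg[155:255,210:330]=1
    else: reg[185:285,220:340]=1
    m=(z>12)&(z<40)&reg
    print("box",m.sum(),np.median(z[m]))
    # all box: rim or green; by colour
    g=(hsv[...,0]>55)&(hsv[...,0]<90)&(hsv[...,1]>80)&reg
    print(" felt z",np.median(z[g]),"felt hull",cv2.minAreaRect(W[g][:,:2].astype(np.float32)))
    print(" rim rect",cv2.minAreaRect(W[m][:,:2].astype(np.float32)))
    rim=cv2.morphologyEx((m|g).astype(np.uint8),cv2.MORPH_CLOSE,np.ones((5,5)))
    print(" contour rect",rect(rim,n,26))
    r=np.zeros(z.shape,bool)
    if n=="top": r[165:250,85:190]=1
    else: r[250:380,175:280]=1
    dark=hsv[...,2]<80
    f=(z>20)&(z<31)&r
    if n=="side": f&=(W[...,1]>0)
    print("foot",f.sum(),cv2.minAreaRect(W[f][:,:2].astype(np.float32)),cv2.boxPoints(cv2.minAreaRect(W[f][:,:2].astype(np.float32))).round().tolist())
    t=(z>150)&r;print(" top",t.sum(),z[t].max() if t.any() else 0,cv2.minAreaRect(W[t][:,:2].astype(np.float32)))
    for nm,mm in(("die",(hsv[...,0]<8)&(hsv[...,1]>200)&(hsv[...,2]>120)&(z>3)&(W[...,0]<400)),):
        print(nm,mm.sum(),np.median(W[mm],0).round(1) if mm.any() else 0)
    b=cv2.boxPoints(cv2.minAreaRect(W[m][:,:2].astype(np.float32)));print(b.round(1).tolist())
    if n=="top":
        s=np.s_[85:130,230:275]; q=W[s][(W[s][...,2]>4)];print("dragon xy range",q.min(0).round(),q.max(0).round())
    cv2.imwrite(f"pics/m{n}.png",np.where((f|m)[...,None],[255,0,255],p[...,::-1]).astype(np.uint8))
print(ray("top",[[385,249],[422,253],[402,214],[186,306]],5).round())
E
python3 -c "
import cv2;import numpy as np
a=cv2.imread('pics/mtop.png')[140:300,60:340];b=cv2.imread('pics/mside.png')[180:400,160:360]
a=cv2.resize(a,None,fx=1.6,fy=1.6);b=cv2.resize(b,None,fx=1.6,fy=1.6)
o=np.zeros((360,800,3),np.uint8);o[:256,:448]=a;o[:352,470:790]=b;cv2.imwrite('pics/mm.png',o)"
```

```text
top table z 0.13915210196893213
box 1409 25.34067853872193
 felt z 7.7493107171009115 felt hull ((559.8771362304688, -63.96172332763672), (161.80764770507812, 178.18197631835938), 72.93083953857422)
 rim rect ((596.06396484375, -77.04644775390625), (181.05926513671875, 120.37956237792969), 73.354248046875)
 contour rect ((595.396240234375, -77.00032806396484), (180.5948028564453, 120.7588882446289), 73.3191909790039)
foot 549 ((573.3706665039062, 184.22149658203125), (110.80841064453125, 119.58751678466797), 80.322265625) [[505.0, 140.0], [623.0, 120.0], [642.0, 229.0], [524.0, 249.0]]
 top 1346 915.4455378594057 ((541.7844848632812, 54.992401123046875), (367.00433349609375, 95.73518371582031), 76.33740234375)
die 0 0
[[512.5, -146.5], [627.7999877929688, -181.0], [679.7000122070312, -7.599999904632568], [564.2999877929688, 26.899999618530273]]
dragon xy range [ 452. -112.    4.] [871.  11. 915.]
side table z -1.1134731969303289
box 1652 23.14778995578854
 felt z 6.47269321574629 felt hull ((513.1783447265625, 179.09402465820312), (159.25094604492188, 728.0585327148438), 18.49904441833496)
 rim rect ((595.4893188476562, -76.29759216308594), (182.68724060058594, 122.2046127319336), 73.2617416381836)
 contour rect ((592.750244140625, -71.38401794433594), (187.23788452148438, 125.76548767089844), 73.30579376220703)
foot 1233 ((597.0911865234375, 115.36212158203125), (239.5244903564453, 193.27923583984375), 80.30029296875) [[482.0, 14.0], [672.0, -19.0], [713.0, 217.0], [522.0, 250.0]]
 top 2227 759.404792171793 ((449.2612609863281, 299.1951904296875), (123.91461181640625, 457.19329833984375), 47.61894607543945)
die 331 [ 157.3 -512.6   26.3]
[[510.70001220703125, -146.1999969482422], [627.7000122070312, -181.39999389648438], [680.2999877929688, -6.400000095367432], [563.2999877929688, 28.799999237060547]]
[[ 510. -323.]
 [ 504. -401.]
 [ 586. -360.]
 [ 380.   94.]]
```

View pics/mm.png

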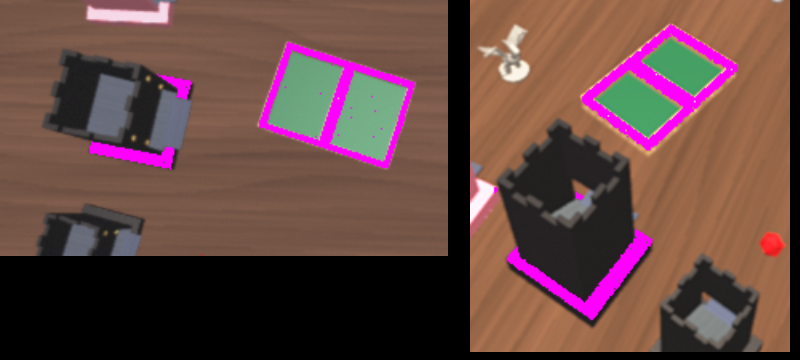

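Measurements so far:
- **Box:** centre (596,-77), heading 73.3°. The 181x120 mm size matches.
- **Foot:** centre (573,184), heading 80.3°. The 111x120 mm size matches.
- **Target:** box centre at about (549,41), so the box has to go +109 along the tower's x, +66 along its y, and turn +7°.

I'll push first from the far side with the open fingers as a two-point pusher, then from the catch end.

```bash
python3 -m jog '[[[0,0,0,0,0,0.0228,1],[0,0,0,0,0,0.0228,1],[0,0,0,0,0,0.0228,1],[0.64,-0.81,0,0,0,0,1],[0.64,-0.81,0,0,0,0,1],[0.64,-0.81,0,0,0,0,1],[0.64,-0.81,0,0,0,0,1],[0.64,-0.81,0,0,0,0,1],[0.64,-0.81,0,0,0,0,1],[0.64,-0.81,0,0,0,0,1],[0.64,-0.81,0,0,0,0,1]]]'; python3 -m jog '[[[0.64,-0.81,0,0,0,0,1],[0.64,-0.81,0,0,0,0,1],[0.64,-0.81,0,0,0,0,1],[0.64,-0.81,0,0,0,0,1],[0.64,-0.81,0,0,0,0,1],[0.64,-0.81,0,0,0,0,1],[0,0,0,0,0,0,1],[0,0,0,0,0,0,1]]]'
python3 -c "
from h import *
print(ray('top',[[250,118]],0))"
```

```text
time: 1.48
tool_pos: [462.5, -301.9, 230.9]
tcp_rot: [-180.0, 0.0, -9.7]
ft_force: [-0.2, -0.0, 1.3]
finger_gap: 85.6
time: 2.48
tool_pos: [691.2, -96.1, 230.4]
tcp_rot: [180.0, 0.1, -9.7]
ft_force: [0.1, -0.8, 1.1]
finger_gap: 85.3
[[796.5843283  -24.37188587]]
```

```bash
python3 -m jog '[[[0.07,0,0.6,0,0,0,1],[0,0,0.8,0,0,0,1],[0,0,0.8,0,0,0,1],[0,0,0.8,0,0,0,1],[0,0,0.6,0,0,0,1],[0,0,0.4,0,0,0,1],[0,0,0.2,0,0,0,1],[0,0,0.2,0,0,0,1],[0,0,0.1,0,0,0,1],[0,0,0,0,0,0,1],[0,0,0,0,0,0,1]]]'
python3 - <<'E'
from h import *
p,d=snapshot("side");cv2.imwrite("pics/s1.png",p[150:310,180:380,::-1].repeat(3,0).repeat(3,1))
E
```

```text
time: 3.85
tool_pos: [695.7, -96.8, 7.1]
tcp_rot: [180.0, -0.1, -9.7]
ft_force: [-0.1, -1.2, 0.9]
finger_gap: 85.3
```

View pics/s1.png

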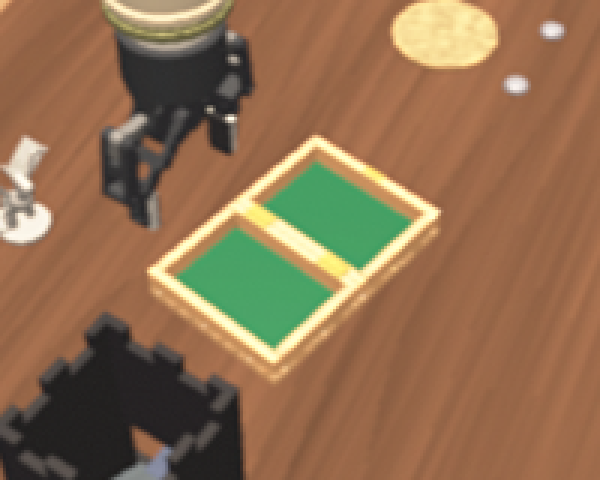

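The fingers stand behind the far long side, clear of the dragon. I'll lower them and push gently towards the robot.

```bash
python3 -m jog '[[[0,0,0.18,0,0,0,1],[-0.2,0,0,0,0,0,1],[-0.1,0,0,0,0,0,1],[-0.1,0,0,0,0,0,1],[-0.1,0,0,0,0,0,1],[-0.1,0,0,0,0,0,1],[-0.1,0,0,0,0,0,1],[-0.1,0,0,0,0,0,1],[-0.1,0,0,0,0,0,1],[0,0,0,0,0,0,1]]]'
cat > loc.py <<'E'
from h import *
import sys
from bench import telemetry
n=sys.argv[1];p,d=snapshot(n);W=cloud(n,d);z=W[...,2]
hsv=cv2.cvtColor(p,cv2.COLOR_RGB2HSV)
roi=(W[...,0]>440)&(W[...,0]<720)&(W[...,1]>-220)&(W[...,1]<160)
oak=(hsv[...,2]>150)&(hsv[...,1]<190)&(hsv[...,1]>60)&(hsv[...,0]<35)
m=((z>15)&(z<32)&oak&roi).astype(np.uint8)
k,l,s,_=cv2.connectedComponentsWithStats(m);m=l==1+s[1:,4].argmax()
R=cv2.minAreaRect(W[m][:,:2].astype(np.float32));b=cv2.boxPoints(R)
e=max((b[(i+1)%4]-b[i] for i in range(2)),key=np.linalg.norm);e=e*np.sign(e[1]);h=np.degrees(np.arctan2(e[1],e[0]))
a=np.radians(80.3);u=np.array([np.cos(a),np.sin(a)]);v=np.array([-u[1],u[0]])
c=np.array(R[0]);hh=np.radians(h);end=c+90*np.array([np.cos(hh),np.sin(hh)]);F=np.array([564.1,130.0])
print(n,m.sum(),"centre",c.round(1),"size",np.round(R[1],1),"head",round(h,1),"end in foot frame",((end-F)@u).round(1),((end-F)@v).round(1))
t=telemetry.sense()["tool_pos"][:2]-c;print("tcp rel centre u,v",(t@u).round(1),(t@v).round(1))
if len(sys.argv)>2: cv2.imwrite(sys.argv[2],p[...,::-1])
E
python3 loc.py side
```

```text
time: 5.15
tool_pos: [650.3, -89.1, -2.7]
tcp_rot: [180.0, 0.0, -9.7]
ft_force: [1.4, -0.2, 0.1]
finger_gap: 85.3
side 1143 centre [581.5 -80.9] size [182.7 128.2] head 78.8 end in foot frame -115.0 -55.0
tcp rel centre u,v 3.4 -69.3
```

```bash
python3 -m jog '[[[-0.1,0,0,0,0,0,1],[-0.1,0,0,0,0,0,1],[-0.1,0,0,0,0,0,1],[-0.1,0,0,0,0,0,1],[-0.1,0,0,0,0,0,1],[-0.1,0,0,0,0,0,1],[-0.1,0,0,0,0,0,1],[-0.1,0,0,0,0,0,1],[-0.1,0,0,0,0,0,1],[-0.1,0,0,0,0,0,1],[0,0,0,0,0,0,1]]]'
python3 loc.py side; python3 loc.py top
```

```text
time: 6.58
tool_pos: [600.9, -80.6, -2.8]
tcp_rot: [-180.0, 0.0, -9.7]
ft_force: [-0.2, 0.4, 0.2]
finger_gap: 85.5
side 1275 centre [531.7 -73.1] size [182.4 125.5] head 80.0 end in foot frame -115.7 -2.7
tcp rel centre u,v 4.3 -69.5
top 705 centre [536.8 -36.1] size [105.7 119.8] head 170.1 end in foot frame -168.1 88.9
tcp rel centre u,v -33.0 -70.9
```

```bash
python3 -m jog '[[[0.2,0,0,0,0,0,1],[0.4,0,0,0,0,0,1],[0,0,-0.8,0,0,0,1],[0,0,-1,0,0,0,1],[0,1,-0.2,0,0,0.0,1],[0,1,0,0,0,-0.029,1],[0,1,0,0,0,-0.029,1],[-0.3,1,0,0,0,-0.029,1],[0,0,0,0,0,-0.029,1],[0,0,0,0,0,-0.029,1],[0,0,0,0,0,-0.029,1],[0,0,0,0,0,-0.029,1]]]'
python3 -m jog '[[[0,0,0,0,0,-0.029,1],[0,0,0,0,0,-0.018,1],[0,0,0,0,0,0,1]]]'
python3 loc.py side pics/s2.png; python3 loc.py top pics/t2.png
```

```text
time: 8.18
tool_pos: [610.3, -286.7, 97.1]
tcp_rot: [-180.0, -0.0, 63.7]
ft_force: [0.6, -0.1, -0.1]
finger_gap: 85.3
time: 8.55
tool_pos: [610.3, -286.5, 97.2]
tcp_rot: [-180.0, -0.0, 80.3]
ft_force: [0.5, -0.4, -0.5]
finger_gap: 85.3
side 1056 centre [529.5 -73.7] size [184.7 121.4] head 80.2 end in foot frame -116.7 -0.4
tcp rel centre u,v -196.1 -115.4
top 1109 centre [530.7 -72.7] size [180.6 120.1] head 80.2 end in foot frame -115.4 -1.3
tcp rel centre u,v -197.3 -114.4
```

View pics/t2.png

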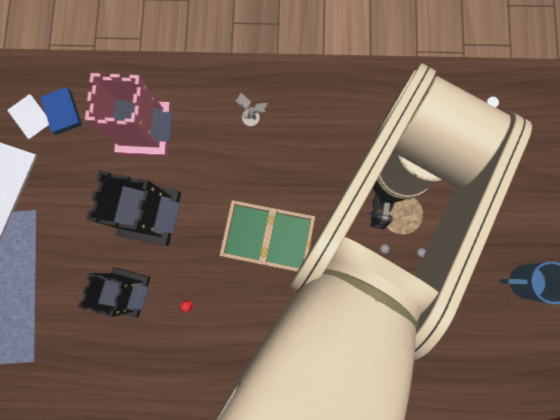

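The box is now centred (y -1.3 mm), square (80.2° against 80.3°) and 115 mm short. I'll go behind the catch end and descend.

```bash
python3 -m jog '[[[0.36,-0.57,0,0,0,0,1],[0.36,-0.57,0,0,0,0,1],[0.36,-0.57,0,0,0,0,1],[0.36,-0.57,0,0,0,0,1],[0,0,0.6,0,0,0,1],[0,0,0.6,0,0,0,1],[0,0,0.4,0,0,0,1],[0,0,0.2,0,0,0,1],[0,0,0.18,0,0,0,1],[0,0,0,0,0,0,1],[0,0,0,0,0,0,1]]]'
python3 loc.py side pics/s3.png
python3 -c "
import cv2;a=cv2.imread('pics/s3.png')[120:320,180:400];cv2.imwrite('pics/s3c.png',cv2.resize(a,None,fx=2.5,fy=2.5))"
```

```text
time: 10.02
tool_pos: [510.3, -196.5, -1.0]
tcp_rot: [179.9, 0.0, 80.3]
ft_force: [-0.5, 0.4, -0.9]
finger_gap: 85.3
side 1055 centre [529.4 -72.7] size [182.6 120.6] head 80.4 end in foot frame -115.6 0.2
tcp rel centre u,v -125.3 -2.1
```

View pics/s3c.png

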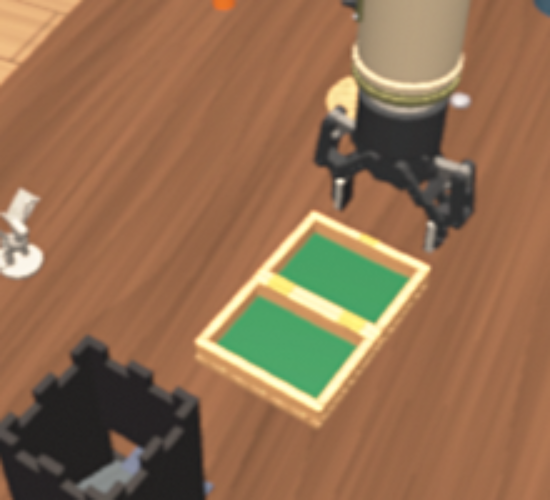

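The fingers straddle the catch at the rear end. Now I'll push forward.

```bash
python3 -m jog '[[[0.3,0,0,0,0,0,1],[0.1,0,0,0,0,0,1],[0.1,0,0,0,0,0,1],[0.1,0,0,0,0,0,1],[0.1,0,0,0,0,0,1],[0.1,0,0,0,0,0,1],[0.1,0,0,0,0,0,1],[0.1,0,0,0,0,0,1],[0.1,0,0,0,0,0,1],[0.1,0,0,0,0,0,1],[0.1,0,0,0,0,0,1]]]'
python3 -m jog '[[[0.1,0,0,0,0,0,1],[0.1,0,0,0,0,0,1],[0.1,0,0,0,0,0,1],[0.1,0,0,0,0,0,1],[0.1,0,0,0,0,0,1],[0.1,0,0,0,0,0,1],[0.1,0,0,0,0,0,1],[0.1,0,0,0,0,0,1],[0.1,0,0,0,0,0,1],[0.1,0,0,0,0,0,1],[0,0,0,0,0,0,1]]]'
python3 loc.py top;python3 loc.py side
```

```text
time: 11.45
tool_pos: [520.7, -131.9, -1.6]
tcp_rot: [180.0, 0.0, 80.3]
ft_force: [-0.9, -5.0, 2.6]
finger_gap: 84.9
time: 12.82
tool_pos: [529.0, -82.0, -1.8]
tcp_rot: [-180.0, -0.0, 80.3]
ft_force: [0.1, -1.7, 0.4]
finger_gap: 85.2
top 262 centre [558.2  87.3] size [ 41.9 119.9] head 169.8 end in foot frame -42.2 88.6
tcp rel centre u,v -171.9 0.5
side 1268 centre [544.9  16.1] size [186.4 121.1] head 80.3 end in foot frame -25.6 -0.2
tcp rel centre u,v -99.4 -0.4
```

```bash
python3 -m jog '[[[0.08,0,0,0,0,0,1],[0.08,0,0,0,0,0,1],[0.08,0,0,0,0,0,1],[0.08,0,0,0,0,0,1],[0.06,0,0,0,0,0,1],[0.02,0,0,0,0,0,1],[0.02,0,0,0,0,0,1],[0,0,0,0,0,0,1]]]'
python3 -m jog '[[[0.02,0,0,0,0,0,1],[0,0,0,0,0,0,1]]]';python3 -m jog '[[[0.02,0,0,0,0,0,1],[0,0,0,0,0,0,1]]]'
python3 -m jog '[[[0.02,0,0,0,0,0,1],[0,0,0,0,0,0,1]]]'; python3 loc.py side
```

```text
time: 13.92
tool_pos: [532.6, -62.0, -1.6]
tcp_rot: [180.0, -0.0, 80.3]
ft_force: [0.3, -0.9, -0.6]
finger_gap: 85.2
time: 14.18
tool_pos: [532.8, -61.2, -1.6]
tcp_rot: [180.0, 0.0, 80.3]
ft_force: [-0.3, -1.2, 0.3]
finger_gap: 85.6
time: 14.42
tool_pos: [533.0, -60.2, -1.6]
tcp_rot: [180.0, 0.0, 80.3]
ft_force: [-0.5, -2.4, 0.2]
finger_gap: 85.7
time: 14.68
tool_pos: [533.2, -59.1, -1.6]
tcp_rot: [180.0, -0.0, 80.3]
ft_force: [-0.2, -2.7, -0.0]
finger_gap: 85.4
side 1365 centre [549.6  39.7] size [187.4 121.4] head 80.3 end in foot frame -1.4 -0.8
tcp rel centre u,v -100.3 -0.5
```

Almost home. I'll take half-millimetre steps and watch the force for contact.

```bash
python3 -m jog '[[[0.012,0,0,0,0,0,1],[0,0,0,0,0,0,1]]]';python3 -m jog '[[[0.012,0,0,0,0,0,1],[0,0,0,0,0,0,1]]]'
python3 -m jog '[[[0.012,0,0,0,0,0,1],[0,0,0,0,0,0,1]]]'
```

```text
time: 14.98
tool_pos: [533.2, -58.9, -1.6]
tcp_rot: [180.0, 0.0, 80.3]
ft_force: [-1.7, -5.1, 0.4]
finger_gap: 85.6
time: 15.22
tool_pos: [533.3, -58.9, -1.6]
tcp_rot: [180.0, 0.1, 80.3]
ft_force: [-0.5, -6.9, 0.4]
finger_gap: 85.7
time: 15.48
tool_pos: [533.3, -58.8, -1.6]
tcp_rot: [180.0, 0.1, 80.3]
ft_force: [-1.5, -11.2, 0.1]
finger_gap: 85.6
```

The TCP has stopped and the force has risen to 11 N, so the box is against the foot. I'll back straight off, rise and check.

```bash
python3 -m jog '[[[-0.05,0,0,0,0,0,1],[-0.3,0,0,0,0,0,1],[-0.4,0,0,0,0,0,1],[0,0,-0.8,0,0,0,1],[0,0,-1,0,0,0,1],[-0.8,0,-0.6,0,0,0,1],[-1,0,0,0,0,0,1],[-1,0,0,0,0,0,1],[-0.6,0,0,0,0,0,1],[0,0,0,0,0,0,1],[0,0,0,0,0,0,1]]]'
python3 loc.py side; python3 loc.py top pics/t4.png
```

```text
time: 16.85
tool_pos: [498.0, -262.0, 118.1]
tcp_rot: [-180.0, -0.0, 80.3]
ft_force: [-0.3, 0.1, 0.7]
finger_gap: 85.7
side 902 centre [550.1  41.9] size [183.6 121.3] head 80.3 end in foot frame 0.8 -1.1
tcp rel centre u,v -307.7 0.0
top 1117 centre [550.9  41.7] size [181.1 119.9] head 80.2 end in foot frame 0.8 -2.0
tcp rel centre u,v -307.4 0.7
```

View pics/t4.png

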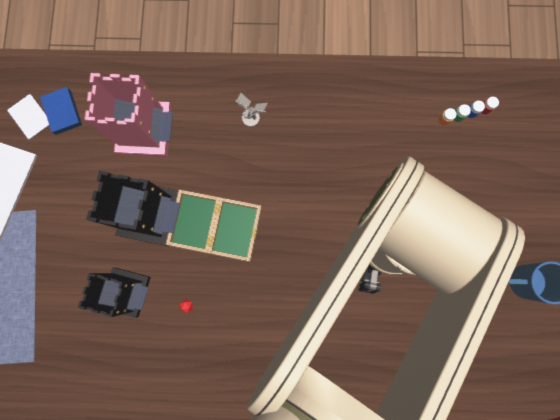

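The box end lies against the foot, under the lip. It is within about 1 mm in x and 2 mm in y, square to 0.1°. The dragon (250,118) and the die (186,306) have not moved. The arm hides the stones, but the fingers stayed well away from them.

```bash
python3 -c "
from bench import job;print(job.hand_in())"
```

```text
the job is handed in; nothing more can be done
None
```

The dice box is flush against the foot of the larger black tower, and I've handed the job in at about 17 s. I pushed it with the open fingers in two stages. The first push, on the far long side, squared it up and centred it. The second, on the catch end, took it forward until it met the foot, where the last reading was about 11 N.

**Position:** the last two camera checks agreed closely. The box end measured 0.8 mm in x in both. In y it was -1.1 mm in the side view and -2.0 mm in the top view. It was square to within about 0.1°. The positive x only reflects calibration error, because the box can't go into the foot.

**Other objects:** the dragon and the die looked unmoved in the final picture, and the gripper was clear of everything. The arm hid the stones in that picture, so I couldn't confirm them directly. By my measured positions the fingers stayed well clear of them whenever they were low.

**Failed checks:** some top-view readings during the pushes were wrong because the arm was hiding part of the box. I ignored those and used the side view.

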